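# Check the seal on a chocolate bear's back in the inspection mirror

### The arm

A 7-joint arm with a two-finger parallel gripper is mounted at the origin on the work surface. World frame = base frame: x ahead of the robot, y to its left, z up, the work surface at z = 0. Lengths are in m, angles in rad, forces in N, time in s.
With the tool pointing down it reaches from about 0.425 to 0.875 m from the base axis. Payload 8.4 kg.
Tool frame: the origin (TCP) lies at the very end of the fingers, on their centre line; the grasp point (between the pads) lies robot.grip_point_offset behind it (robot.grip_point_offset is the distance from the TCP to the grasp point, in m); z points along the fingers, y is the direction in which the jaws open and shut (so a half turn about z gives the same grasp; the last joint's range is limited). The gripper opens to 87 mm and grips with 3 to 60 N. Pads are 19 mm wide; open, the fingers measure 117 mm over their backs; the gripper's body (75 mm by 190 mm) begins 51 mm behind the grasp point.
Start: joints at [1.25, 0.333, 0.04, 1.465, -0.013, 1.343, -0.059], TCP at [0.143, -0.634, 0.223] pointing down, gripper open.
Joint ranges: [-2.58, 2.58], [-0.38, 2.09], [-1.3, 1.39], [0.25, 2.4], [-1.5, 4.64], [0.08, 2.09], [-2.65, 2.65]. Speed limits (rad/s): [2.22, 2.22, 2.79, 2.79, 3.14, 3.14, 3.14].

### API

Orientations are given as a unit quaternion [x, y, z, w].
In Python, from rig import robot gives the robot as it stands.
- The arm moves only by the tool carry_out, never from a script. Its argument "targets" is text: rows parted by semicolons, each of 5 numbers parted by spaces: the shift along the tool's x, y, z in cm, then the turn about the tool's z in rad, then the closure, from 0 (fully open) to 1 (shut). A call has 1 to 10 rows; each row shifts and turns the commanded pose from where the row before left it, along the tool's axes as they then stand; what a row does not reach is not made up. A row lasts 1/8 s, in which the tool goes at most 62.5 mm and 10.7 degrees, less where a joint would pass 70% of its speed; a pose out of reach is approached as far as the arm can. A call is refused whole if a number of a shift passes 6.25 or a number of a turn 0.188, either way. A call with a gripper value outside its range is refused whole. The fingers move at their own pace and stop on an object; "grip_force" is the grip in N (left out, the last holds). Time passes only in rows, so rows that do not move let the fingers close. It gives the time, the measured TCP pose, the force and the opening at its end, in the units of the state.
- robot.get_state(): the state, without advancing time (a new reading comes with each control period).
- robot.camera(name): name is "scene" or "top"; returns a dict with "color" (480x640x3 uint8, red, green, blue), "z_map" (480x640 float32, m along the optical axis (not along the pixel's ray), 0 where there is no reading), "camera_matrix" (3x3 intrinsics, pixels), "eye" and "orientation" of the camera in the world. Camera axes: x right, y down, z forward; pixel columns grow to the right and rows downward; lengths in m; the calibration is good to about 2 mm. A picture is of the moment at which its call begins.
- robot.finish_job(): hands the job in, once; it reports no verdict.
Trained networks look in a picture, given as the dict that the camera call returned (one of the last four; its "shot" number tells which), for a name from the list of things; names that differ only in an ending like _2 or _b are one class to them, and where a whole thing is asked for, a point or a joint stands for the part that bears it (a point fixed in the world has none). Each returns a list of dicts, best first, with "score" (0 to 1); they miss things now and then, are a little off and sometimes report something else, mostly with a low value. They report only what shows in the picture. A call takes as long as a camera call. They do not tell look-alikes from the thing itself.
- robot.look_for(picture, label): "box" ([centre column, centre row, width, height] in pixels, round what is visible of it).
- robot.masks_of(picture, label): "region" (480x640 bool, what is visible of it) and "box" ([centre column, centre row, width, height] in pixels, round what is visible of it).
- robot.tip_of(picture, label): "point" ([column, row] in pixels: a listed point, or the origin of a listed thing).
The state is a dict: "clock": time; "joints": joint angles; "qvel": joint speeds; "joint_torque": joint torques, N m; "tcp_pos": TCP position; "ee_rot": TCP orientation; "ft_force": force on the tool from outside, world axes, zero at the start; "moment": the same for the moment, N m; "grip_width": opening from 0.0 (shut) to 1.0 (fully open).
Only numpy, scipy, OpenCV 4.12 (cv2) and the standard library are available. Lean on these libraries where they do the work, as an engineer would, in place of code of your own. Each camera call takes 0.05 s, during which the arm holds its last target. There are 200 camera calls.

### The job

Stand the chocolate bear upright and centred on top of the narrow pedestal, with the round seal on its back facing squarely towards the turning mirror of the inspection stand, and let go of it. Then take the mirror by its handle and turn it against its spring until the stand's camera sees the seal in about the middle of the mirror, and finish while still holding the mirror steady at that angle with the fingers. Leave the ball, the palette knife and the tray of pralines where they are.

Things in the scene. Friction and masses are not known exactly. Their poses are not given: they have to be found in the camera images.
- bear: The loose sitting chocolate bear, 70 mm tall, about 90 g. Round torso 40 mm across, from 7 to 43 mm up, on a flat round foot 46 mm across; head 31 mm across with two ears. Origin: centre of its underside; z up; +x points out of its BACK through the seal, muzzle and legs on -x, ears at +y and -y. Grip the torso from above across y, 28 mm up, fingers passing the head.
- bear_seal (a point): Centre of the face of the round raised seal on the bear's back: 22 mm across, 24 mm from the bear's axis along its +x, 26 mm above its underside. This is what the camera must see.
- pedestal_top (a point): Centre of the pedestal's flat round top, 36 mm across and 80 mm above the bench: an aluminium pedestal with a thin stem and an 80 mm round foot, fixed in place, its place changes from run to run. The bear belongs with its origin here (within 10 mm).
- stand: The inspection stand, fixed, its place and yaw change from run to run: a flat steel base bar 300 x 80 x 12 mm that carries the turning mirror at one end and a small grey camera on a post at the other. Origin: on the bench right under the mirror's upright axis; +x points from the mirror to the camera; z up.
- mirror_axis (a point): Point on the mirror's upright turning axis at the height of the mirror's middle, 106 mm above the bench; it lies in the reflecting face. The bear's back should face this point: the point must lie less than 80 mm to either side of the bear's own +x line. Axes as the stand's.
- camera_lens (a point): Front of the camera's lens, 160 mm from the mirror axis along the stand's +x, 106 mm above the bench; it looks level at the mirror (along the stand's -x). The camera is 44 mm wide and 128 mm high above the bench.
- mirror_turn (a joint): Mirror angle q about its upright axis, 0 to 1.5 rad. At 0 the face looks straight at the camera (stand's +x); it grows counter-clockwise seen from above. A weak spring (0.08 N m/rad) turns it back to 0 when let go. The camera's line of sight leaves the mirror at 2q from the stand's +x: the seal is in the middle when 2q equals the seal's bearing from the mirror axis.
- mirror_handle (a point): Centre of the flat upright handle tab on top of the mirror, on the turning axis, 186 mm above the bench: 50 mm wide (y of this frame), 12 mm thick (x, the way the face looks), 32 mm tall. Take it from above across its thickness and turn about the vertical. Below it a thin neck, then the 76 mm square black-framed mirror (top edge 146 mm above the bench).
- mirror: The turning mirror itself with frame, neck and handle tab. Origin on the bench under the turning axis; +x is the direction the reflecting face looks; z up.
- sight_line (a point): Not a thing to touch: the camera's reflected line of sight. It starts at the mirror axis, 106 mm above the bench, and runs along +x of this frame, turning with the mirror. The seal counts as seen when it lies ahead along +x with y of this frame within 30 mm of zero.
- ball: Bystander: decorated chocolate ball 84 mm across on a small chocolate foot, loose. Origin under its centre.
- knife: Bystander: palette knife lying flat, wooden handle 110 x 22 x 16 mm and 155 mm of bare steel blade, loose. Origin 15 mm into the blade from the handle's end; blade to +x.
- tray: Bystander: open cardboard tray 150 x 110 x 22 mm with six pralines, loose. Origin: centre of its underside.
There are look-alikes about, which are no part of the job. What is shaped like the bear but green or orange is not meant.

How it is judged:
On the way, in this order (a step that is already met when the one before it is completed fails the run):
1. the bear stands on the pedestal, released, its seal facing the mirror (horizontal distance between bear and pedestal_top below 0.01 m and z of bear in the frame of pedestal_top between -0.006 and 0.006 m and angle between bear's own z axis and vertical below 0.12 rad and x of mirror_axis in the frame of bear above 0.1 m and y of mirror_axis in the frame of bear between -0.08 and 0.08 m and contact force between bear and the fingers below 0.1 N and contact force between bear and the arm below 0.1 N and linear speed of bear below 0.03 m/s), for 0.3 s.
2. the fingers hold the mirror so that the camera sees the seal in it (x of bear_seal in the frame of sight_line above 0.1 m and y of bear_seal in the frame of sight_line between -0.03 and 0.03 m and velocity of joint mirror_turn between -0.1 and 0.1 rad/s and contact force between mirror and the fingers above 0.5 N), for 0.3 s.
At the end, for the whole second after the job is handed in: Bear upright (0.12 rad), at rest, untouched, within 10 mm of the pedestal's centre, mirror axis under 80 mm to the side of the line out of its back; fingers hold the mirror (over 0.5 N), still, and the reflected line of sight passes within 30 mm sideways of the seal (all of step 1 and all of step 2); the arm keeps its last pose, push and grip.
It fails at once if the ball is moved by more than 30 mm (distance of ball from where it was at the start of the episode above 0.03 m).
It fails at once if the knife is moved by more than 30 mm (distance of knife from where it was at the start of the episode above 0.03 m).
It fails at once if the tray is moved by more than 30 mm (distance of tray from where it was at the start of the episode above 0.03 m).
It also fails if it takes over 48 s, if anything falls off the work surface, if the arm or the gripper's body presses on something with over 40 N, if the wrist force passes 120 N, or if a joint passes its speed limit or range.

## Working session

There is one attempt and no reset: what is moved stays moved. The work goes in short steps, Python scripts to look and compute and a tool call to move; the robot and the scene stay as the last step left them, time stands still between calls to the robot, and variables do not carry over. Pictures are saved under pics/ and viewed, about 8 in all and at most 12, crops included, and the job is handed in when it is done.

Besides the shell and the picture viewer there is one more tool, called as name(argument=value, ...), one argument or row to a line, values as JSON. carry_out: Moves the arm, as the interface text tells. Its arguments: {"type":"object","properties":{"targets":{"type":"string"},"grip_force":{"type":"number"}},"required":["targets"]}

```bash
mkdir -p pics; cat > h.py <<'E'
import numpy as np, cv2
from scipy.spatial.transform import Rotation as R
from rig import robot
def rot(o):
    o=np.array(o,float); return o if o.shape==(3,3) else R.from_quat(o).as_matrix()
def cloud(p):
    K=np.array(p["camera_matrix"]); z=p["z_map"]; v,u=np.mgrid[:480,:640]
    P=np.stack([(u-K[0,2])/K[0,0]*z,(v-K[1,2])/K[1,1]*z,z],-1)
    W=P@rot(p["orientation"]).T+np.array(p["eye"]); W[z==0]=np.nan; return W
def ray(p,uv,h):
    K=np.array(p["camera_matrix"]); d=rot(p["orientation"])@np.array([(uv[0]-K[0,2])/K[0,0],(uv[1]-K[1,2])/K[1,1],1]); e=np.array(p["eye"])
    return e+d*(h-e[2])/d[2]
def save(p,n,box=None,f=1):
    im=p["color"][:,:,::-1]
    if box: im=im[box[1]:box[3],box[0]:box[2]]
    cv2.imwrite("pics/"+n,cv2.resize(im,None,fx=f,fy=f,interpolation=cv2.INTER_CUBIC))
def yaw(q):
    m=R.from_quat(q).as_matrix(); return m
E
cat > a.py <<'E'
from h import *
np.set_printoptions(precision=3,suppress=True)
s=robot.get_state(); print({k:np.round(v,3) for k,v in s.items()}, robot.grip_point_offset)
H=dict(bear=0,bear_seal=None,pedestal_top=.08,stand=0,mirror_axis=.106,camera_lens=.106,mirror_handle=.186,ball=0,knife=.0,tray=0)
for n in("scene","top"):
    p=robot.camera(n); save(p,n+"0.png"); W=cloud(p); print(n,np.array(p["eye"]))
    for l,h in H.items():
        for d in robot.tip_of(p,l)[:4]:
            u,v=d["point"]; 
            print(l,round(d["score"],2),np.round([u,v]),"h:",ray(p,(u,v),h) if h is not None else "", "depth:",W[int(min(v,479)),int(min(u,639))])
    for l in("bear","mirror"):
        for d in robot.masks_of(p,l)[:4]:
            w=W[d["region"]]; print(" mask",l,round(d["score"],2),np.round(d["box"]),np.nanmedian(w,0),np.nanmin(w,0),np.nanmax(w,0))
E
python3 a.py
```

```text
{'clock': np.float64(0.0), 'joints': array([ 1.25 ,  0.334,  0.04 ,  1.466, -0.013,  1.343, -0.059]), 'qvel': array([-0.   , -0.001, -0.001,  0.002,  0.001, -0.001, -0.   ]), 'joint_torque': array([ -0.001, -65.638,   1.335, -40.381,  -0.06 ,   0.045,   0.   ]), 'tcp_pos': array([ 0.143, -0.634,  0.222]), 'ee_rot': array([ 0.994,  0.111, -0.   , -0.001]), 'ft_force': array([-0.129,  0.088, -0.218]), 'moment': array([-0.02 , -0.01 , -0.055]), 'grip_width': np.float64(0.999)} 0.0187
scene [1.209 0.088 0.947]
bear 0.84 [478. 256.] h: [0.549 0.339 0.   ] depth: [0.563 0.333 0.021]
bear 0.64 [442. 267.] h: [0.589 0.257 0.   ] depth: [0.609 0.25  0.03 ]
bear 0.61 [489. 221.] h: [0.442 0.371 0.   ] depth: [0.459 0.363 0.024]
bear_seal 0.88 [471. 250.] h:  depth: [0.535 0.321 0.002]
bear_seal 0.63 [501. 215.] h:  depth: [0.453 0.385 0.04 ]
bear_seal 0.62 [442. 254.] h:  depth: [0.596 0.246 0.065]
pedestal_top 0.91 [373. 222.] h: [0.544 0.092 0.08 ] depth: [ 0.48   0.09  -0.002]
stand 0.88 [272. 226.] h: [ 0.526 -0.149  0.   ] depth: [ 0.548 -0.143  0.033]
mirror_axis 0.6 [265. 203.] h: [ 0.5
[... 2142 characters left out ...]
 depth: [ 0.692 -0.176  0.099]
knife 0.75 [468. 252.] h: [ 0.558 -0.376  0.   ] depth: [ 0.558 -0.375  0.   ]
tray 0.58 [299. 186.] h: [0.728 0.057 0.   ] depth: [0.728 0.058 0.005]
 mask bear 0.85 [184. 258.  23.  19.] [0.54  0.336 0.046] [ 0.52   0.317 -0.006] [0.563 0.378 0.077]
 mask bear 0.64 [219. 240.  22.  13.] [0.588 0.253 0.05 ] [ 0.567  0.237 -0.003] [0.613 0.276 0.076]
 mask bear 0.62 [385. 225.  53. 125.] [ 0.624 -0.162  0.013] [ 0.467 -0.23  -0.01 ] [ 0.778 -0.097  0.208]
 mask bear 0.54 [174. 301.  24.  11.] [0.441 0.364 0.045] [ 0.418  0.346 -0.   ] [0.461 0.403 0.078]
 mask mirror 0.53 [383. 263.  35.   9.] [ 0.533 -0.143  0.198] [ 0.522 -0.193 -0.007] [ 0.544 -0.109  0.208]
```

```bash
python3 -c "
import cv2,numpy as np
a=cv2.imread('pics/scene0.png')[180:300,400:540];b=cv2.imread('pics/top0.png')[210:330,140:260]
f=lambda i:cv2.resize(i,(400,400*i.shape[0]//i.shape[1]),interpolation=cv2.INTER_CUBIC)
a,b=f(a),f(b);h=min(len(a),len(b));cv2.imwrite('pics/crop1.png',np.hstack([a[:h],b[:h]]))"
```

```text
(no output)
```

View pics/scene0.png

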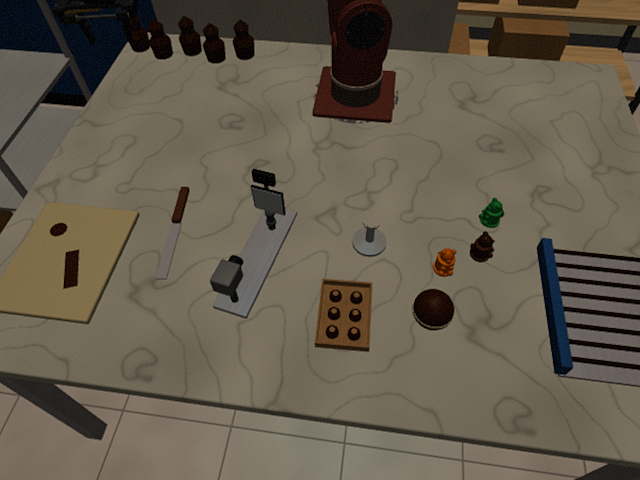

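View pics/crop1.png

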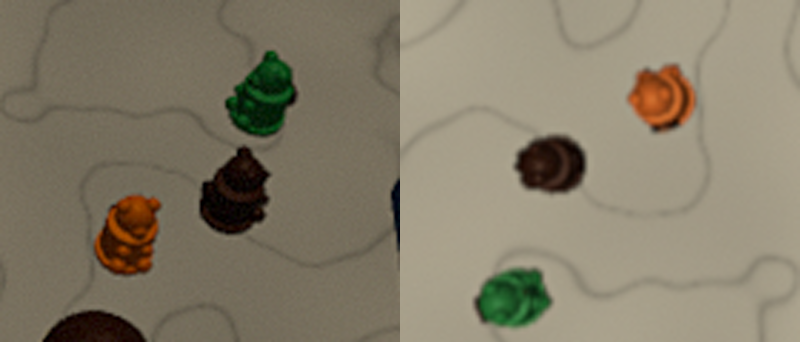

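The three bear shapes are green (scene 492,212), orange (445,262) and dark brown (481,248; top view 187,258). The brown one is the chocolate bear and the others are look-alikes. Its muzzle points to +y and its back roughly to -y. Next I average several shots for the exact poses and enlarge the brown bear.

```bash
cat > b.py <<'E'
from h import *
np.set_printoptions(precision=4,suppress=True)
H=dict(bear=0,bear_seal=.026,pedestal_top=.08,stand=0,mirror_axis=.106,camera_lens=.106,mirror_handle=.186)
G=dict(bear=(.545,.34),bear_seal=(.545,.315),pedestal_top=(.544,.092),stand=(.535,-.148),mirror_axis=(.535,-.148),camera_lens=(.69,-.18),mirror_handle=(.535,-.145))
for n in("scene","top"):
    acc={l:[] for l in H}; ims=[]; Ws=[]
    for k in range(5):
        p=robot.camera(n); ims.append(p["color"].astype(float)); Ws.append(cloud(p))
        for l,h in H.items():
            for d in robot.tip_of(p,l)[:4]:
                w=ray(p,d["point"],h)
                if np.hypot(*(w[:2]-G[l]))<.03: acc[l].append(w[:2])
    for l in H: print(n,l,len(acc[l]),np.median(acc[l],0) if acc[l] else "",np.std(acc[l],0) if acc[l] else "")
    W=np.nanmedian(Ws,0); im=np.mean(ims,0)
    def sel(c,r,lo,hi): return W[(np.hypot(W[...,0]-c[0],W[...,1]-c[1])<r)&(W[...,2]>lo)&(W[...,2]<hi)]
    for nm,c,r,lo,hi in (("bear head",(.542,.336),.035,.05,.09),("bear torso",(.542,.336),.035,.012,.042),("ped top",(.544,.092),.03,.07,.09),("ped foot",(.544,.092),.06,.005,.03),("handle",(.535,-.147),.05,.175,.22),("cam",(.69,-.18),.05,.10,.15)):
        w=sel(c,r,lo,hi)
        if len(w)>3:
            m=(w.min(0)+w.max(0))/2; C=np.cov(w[:,:2].T); e,v=np.linalg.eigh(C); print(n,nm,len(w),"mid",m,"mean",w.mean(0),"ext",np.ptp(w,axis=0),"axis deg",np.degrees(np.arctan2(v[1,1],v[0,1])),2*np.sqrt(e))
    x0,y0,x1,y1=(465,230,500,266) if n=="scene" else (170,240,206,276)
    c=np.clip(im[y0:y1,x0:x1]*2.5,0,255).astype(np.uint8)[:,:,::-1]; cv2.imwrite(f"pics/e_{n}.png",cv2.resize(c,(400,400),interpolation=cv2.INTER_CUBIC))
cv2.imwrite("pics/crop2.png",np.hstack([cv2.imread("pics/e_scene.png"),cv2.imread("pics/e_top.png")]))
E
python3 b.py
```

```text
scene bear 5 [0.5396 0.3449] [0.0033 0.0031]
scene bear_seal 5 [0.54   0.3208] [0.0042 0.0022]
scene pedestal_top 5 [0.5462 0.0904] [0.0032 0.0028]
scene stand 3 [ 0.5352 -0.1487] [0.0003 0.0023]
scene mirror_axis 4 [ 0.5295 -0.1481] [0.0043 0.0051]
scene camera_lens 5 [ 0.6976 -0.1784] [0.0031 0.0026]
scene mirror_handle 5 [ 0.5293 -0.1438] [0.0015 0.0027]
scene bear head 166 mid [0.544  0.3448 0.0602] mean [0.5459 0.3411 0.0615] ext [0.0291 0.035  0.0199] axis deg -139.40810989113683 [0.0155 0.0161]
scene bear torso 243 mid [0.5447 0.3421 0.027 ] mean [0.5535 0.3383 0.0304] ext [0.0354 0.0497 0.0298] axis deg 78.88747992375309 [0.0128 0.0277]
scene ped top 25 mid [0.5521 0.0895 0.0752] mean [0.5559 0.0894 0.0756] ext [0.0172 0.0331 0.0078] axis deg 96.78361255294931 [0.0078 0.0215]
scene ped foot 668 mid [0.5442 0.0884 0.0175] mean [0.549  0.0883 0.0097] ext [0.0771 0.0782 0.0249] axis deg 90.92139565535629 [0.0372 0.0421]
scene handle 286 mid [ 0.5372 -0.145   0.1889] mean [ 0.5402 -0.144   0.1924] ext [0.0206 0.05   0.0276] axis deg 80.03172295186 [0.0068 0.03  ]
scene cam 366 mi
[... 634 characters left out ...]
8 mid [0.5413 0.3413 0.027 ] mean [0.5406 0.3323 0.0333] ext [0.0379 0.0477 0.0298] axis deg 118.44389434538108 [0.0214 0.0291]
top ped top 5 mid [0.5403 0.0758 0.0747] mean [0.5401 0.0743 0.0752] ext [0.0219 0.0101 0.005 ] axis deg 165.51961287754003 [0.0074 0.0168]
top ped foot 709 mid [0.5391 0.0881 0.0167] mean [0.5416 0.088  0.01  ] ext [0.0841 0.0769 0.0234] axis deg -158.86590490086786 [0.0406 0.041 ]
top handle 131 mid [ 0.5357 -0.1442  0.1901] mean [ 0.5354 -0.1443  0.2   ] ext [0.02   0.0484 0.0284] axis deg 78.64734336310131 [0.0072 0.0295]
top cam 346 mid [ 0.7146 -0.1829  0.1181] mean [ 0.7165 -0.1806  0.1229] ext [0.0482 0.0464 0.03  ] axis deg 161.5461005928719 [0.0228 0.027 ]
```

View pics/crop2.png

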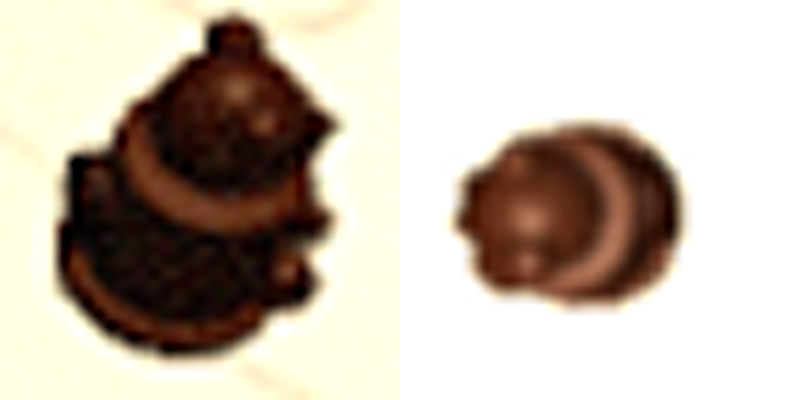

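Brown bear confirmed. Its axis is at about (0.541, 0.342) with the back (+x) at yaw ≈ -86°, shown in the crop by muzzle left and seal right, slightly up. The pedestal is at about (0.542, 0.088), the mirror axis at (0.535, -0.145) and the stand yaw is about -12°. I lift and turn first, then travel.

carry_out(
  targets="0 0 -1 -0.187 0;0 0 -1 -0.187 0;0 0 -1 -0.187 0;0 0 -1 -0.187 0;0 0 -1 -0.187 0;0 0 -1 -0.187 0;0 0 -1 -0.187 0;0 0 -1 -0.11 0",
  grip_force=15,
)

```text
clock: 6.3
tcp_pos: [0.1429, -0.6341, 0.3029]
ee_rot: [0.68, 0.733, 0.0, 0.0]
ft_force: [-0.3, 0.6, 0.7]
grip_width: 0.999
```

carry_out(
  targets="2.6 4.4 0 0 0;2.6 4.4 0 0 0;2.6 4.4 0 0 0;2.6 4.4 0 0 0;2.6 4.4 0 0 0;2.6 4.4 0 0 0;2.6 4.4 0 0 0;2.6 4.4 0 0 0",
)

```text
clock: 7.3
tcp_pos: [0.4807, -0.401, 0.3028]
ee_rot: [0.682, 0.731, -0.0, 0.0]
ft_force: [0.5, -1.6, -0.3]
grip_width: 1.002
```

carry_out(
  targets="5.2 0.8 0 0 0;5.2 0.8 0 0 0;5.2 0.8 0 0 0;5.2 0.8 0 0 0;5.2 0.8 0 0 0;5.2 0.8 0 0 0;5.2 0.8 0 0 0",
)

```text
clock: 8.18
tcp_pos: [0.5099, -0.0333, 0.3028]
ee_rot: [0.682, 0.731, 0.0, 0.0]
ft_force: [0.3, -0.6, 0.1]
grip_width: 1.002
```

carry_out(
  targets="5.2 0.8 0 0 0;5.2 0.8 0 0 0;5.2 0.8 0 0 0;5.2 0.8 0 0 0;5.2 0.8 0 0 0;5.2 0.8 0 0 0;5.2 0.8 0 0 0;0 0 0 0 0",
)

```text
clock: 9.18
tcp_pos: [0.5383, 0.337, 0.3018]
ee_rot: [0.679, 0.734, 0.0, -0.002]
ft_force: [-0.1, -0.3, -0.7]
grip_width: 0.999
```

carry_out(
  targets="0.5 0.3 5 0 0;0 0 5 0 0;0 0 5 0 0;0 0 5 0 0;0 0 5 0 0;0 0 2.5 0 0;0 0 1.7 0 0;0 0 0 0 0",
)

```text
clock: 10.18
tcp_pos: [0.543, 0.3364, 0.01]
ee_rot: [0.682, 0.731, -0.001, -0.0]
ft_force: [-0.2, -0.6, -0.9]
grip_width: 1.003
```

carry_out(
  targets="0 0 0 0 1;0 0 0 0 1;0 0 0 0 1;0 0 0 0 1;0 0 0 0 1;0 0 0 0 1",
)

```text
clock: 10.92
tcp_pos: [0.5428, 0.3374, 0.0106]
ee_rot: [0.682, 0.731, -0.0, -0.0]
ft_force: [-1.4, -0.4, 2.4]
grip_width: 0.455
```

carry_out(
  targets="0 0 -2 0 1;0 0 -4 0 1;0 0 -4 0 1;0 0 -4 0 1;-2.2 -0.15 0 0 1;-4.6 -0.3 0 0 1;-4.6 -0.3 0 0 1;-4.6 -0.3 0 0 1;-4.6 -0.3 0 0 1;-4.6 -0.3 0 0.1 1",
)

```text
clock: 12.18
tcp_pos: [0.5443, 0.0835, 0.1519]
ee_rot: [0.718, 0.696, 0.001, 0.001]
ft_force: [-0.3, -0.2, -1.4]
grip_width: 0.456
```

```bash
cat > c.py <<'E'
from h import *
np.set_printoptions(precision=4,suppress=True)
s=robot.get_state(); t=s["tcp_pos"]; print(t,s["grip_width"],s["clock"])
out=[]
for n in("scene","top"):
    p=robot.camera(n); W=cloud(p); out.append(p["color"])
    for l in("bear","bear_seal"):
        for d in robot.tip_of(p,l)[:3]:
            w=ray(p,d["point"],t[2]-.0106+(.026 if l=="bear_seal" else 0))
            if np.hypot(*(w-t)[:2])<.05: print(n,l,d["score"],w)
    for nm,c,r,lo,hi in (("bear low",t,.04,t[2]-.012,t[2]-.001),("ped top",(.542,.088),.03,.068,.088),("foot",(.542,.088),.06,.004,.03)):
        m=(np.hypot(W[...,0]-c[0],W[...,1]-c[1])<r)&(W[...,2]>lo)&(W[...,2]<hi); w=W[m]
        if len(w)>3: print(n,nm,len(w),"min",w.min(0),"max",w.max(0),"mean",w.mean(0))
a=cv2.resize(out[0][150:270,310:430],(400,400)); b=cv2.resize(out[1][190:310,230:350],(400,400))
cv2.imwrite("pics/c%d.png"%int(s["clock"]*100),np.hstack([a,b])[:,:,::-1])
print(robot.get_state()["clock"])
E
python3 c.py; ls pics
```

```text
[0.5443 0.0835 0.1519] 0.45600661359947925 12.175
scene ped top 29 min [0.5438 0.073  0.0682] max [0.5619 0.106  0.0799] mean [0.555  0.0889 0.0747]
scene foot 660 min [0.5048 0.0417 0.004 ] max [0.5828 0.1269 0.03  ] mean [0.5492 0.0879 0.0096]
top foot 21 min [0.5276 0.0321 0.004 ] max [0.5888 0.0577 0.0132] mean [0.5597 0.045  0.006 ]
12.475
c1217.png
crop1.png
crop2.png
e_scene.png
e_top.png
scene0.png
top0.png
```

View pics/c1217.png

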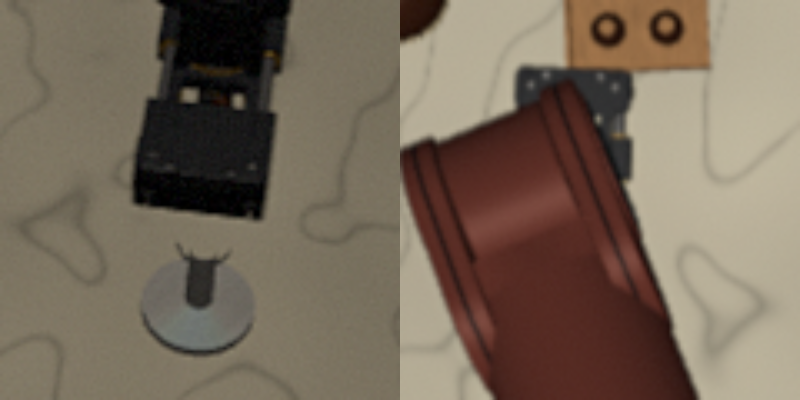

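The scene view at (200,250 in crop) shows the pedestal free under the gripper. The bear is hidden behind the gripper and the arm covers the top view, so I place from the known offset.

carry_out(
  targets="0.1 0 2.5 0 1;0 0 2 0 1;0 0 1 0 1;0 0 0.4 0 1;0 0 0 0 1",
)

```text
clock: 13.1
tcp_pos: [0.5443, 0.086, 0.0917]
ee_rot: [0.718, 0.697, 0.0, -0.0]
ft_force: [-0.5, 0.2, -1.4]
grip_width: 0.455
```

carry_out(
  targets="-0.1 0 0.1 0 1;0 0 0.05 0 1;0 0 0 0 1",
)

```text
clock: 13.48
tcp_pos: [0.5446, 0.0846, 0.0906]
ee_rot: [0.718, 0.696, 0.0, 0.0]
ft_force: [-0.0, -1.4, 2.5]
grip_width: 0.454
```

carry_out(
  targets="0 0 0 0 0.3;0 0 0 0 0.1;0 0 0 0 0;0 0 0 0 0;0 0 -3 0 0;0 0 -5 0 0;0 0 -6 0 0;0 0 -5 0 0",
)

```text
clock: 14.48
tcp_pos: [0.5442, 0.085, 0.2825]
ee_rot: [0.718, 0.696, 0.0, 0.0]
ft_force: [1.0, -0.7, -0.4]
grip_width: 0.998
```

carry_out(
  targets="-4.6 0 0 0 0;-4.6 0 0 0 0;-4.6 0 0 0 0;-4.6 0 0 0 0;-4.6 0 0 0 0;0 0 0 0 0",
)

```text
clock: 15.22
tcp_pos: [0.5365, -0.1498, 0.2794]
ee_rot: [0.72, 0.694, -0.001, -0.0]
ft_force: [0.1, 1.6, 0.1]
grip_width: 1.0
```

```bash
cat > d.py <<'E'
from h import *
np.set_printoptions(precision=4,suppress=True)
s=robot.get_state(); t=s["tcp_pos"]; print(t,s["ee_rot"],s["clock"])
out=[]
for n in("scene","top"):
    p=robot.camera(n); W=cloud(p); out.append(p["color"])
    for l,h in(("bear",.08),("bear_seal",.106)):
        for d in robot.tip_of(p,l)[:3]:
            w=ray(p,d["point"],h)
            if np.hypot(*(w-[.544,.088,h])[:2])<.05: print(n,l,d["score"],w)
    for nm,r,lo,hi in (("head",.035,.13,.16),("torso",.035,.09,.122),("foot",.035,.079,.088),("base",.06,.004,.03)):
        m=(np.hypot(W[...,0]-.544,W[...,1]-.088)<r)&(W[...,2]>lo)&(W[...,2]<hi); w=W[m]
        if len(w)>3: print(n,nm,len(w),"min",w.min(0),"max",w.max(0),"mean",w.mean(0))
a=cv2.resize(out[0][140:260,300:420],(400,400),interpolation=2); b=cv2.resize(out[1][210:290,230:310],(400,400),interpolation=2)
cv2.imwrite("pics/d%d.png"%int(s["clock"]*100),np.clip(np.hstack([a,b])[:,:,::-1]*1.6,0,255).astype(np.uint8))
E
python3 d.py; ls pics|grep d
```

```text
[ 0.5365 -0.1498  0.2794] [ 0.72    0.694  -0.0006 -0.0001] 15.225
scene bear 0.88 [0.5362 0.0936 0.08  ]
scene bear_seal 0.66 [0.5445 0.0713 0.106 ]
scene head 175 min [0.5329 0.0758 0.1302] max [0.5638 0.1104 0.1518] mean [0.5518 0.0914 0.1417]
scene torso 261 min [0.5333 0.066  0.09  ] max [0.5692 0.1164 0.122 ] mean [0.5592 0.0909 0.1086]
scene foot 70 min [0.5433 0.0677 0.0793] max [0.5719 0.1129 0.088 ] mean [0.5631 0.088  0.0842]
scene base 656 min [0.5063 0.0493 0.004 ] max [0.5836 0.1276 0.0295] mean [0.5501 0.0884 0.0097]
top bear 0.81 [0.5533 0.0898 0.08  ]
top bear_seal 0.58 [0.5571 0.0689 0.106 ]
top head 147 min [0.5308 0.0759 0.1313] max [0.561  0.1114 0.1544] mean [0.546  0.0906 0.1442]
top torso 88 min [0.5265 0.0658 0.0903] max [0.5645 0.115  0.122 ] mean [0.5452 0.0874 0.1133]
top foot 21 min [0.5244 0.0703 0.0793] max [0.568  0.1113 0.088 ] mean [0.5444 0.0843 0.0843]
top base 507 min [0.4869 0.0321 0.004 ] max [0.6017 0.1471 0.0198] mean [0.5388 0.0842 0.0089]
d1522.png
```

View pics/d1522.png

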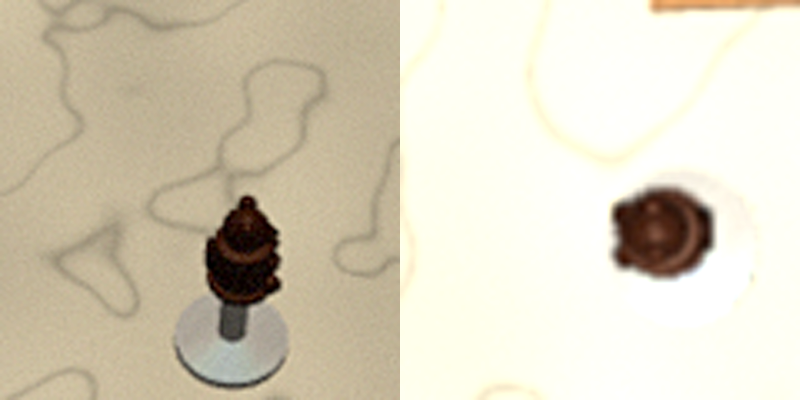

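The bear stands upright on the pedestal, within about 3 mm of its centre, with its back towards the mirror. Next is the handle.

carry_out(
  targets="0.5 0 0 0.16 0;0 0 4 0 0;0 0 4 0 0;0 0 2 0 0;0 0 1 0 0;0 0 0 0 0",
  grip_force=30,
)

```text
clock: 16.27
tcp_pos: [0.5375, -0.1396, 0.1701]
ee_rot: [0.771, 0.637, -0.0, -0.0]
ft_force: [-0.6, -0.8, 0.3]
grip_width: 0.999
```

carry_out(
  targets="0 0 0 0 1;0 0 0 0 1;0 0 0 0 1;0 0 0 0 1;0 0 0 0 1;0 0 0 0 1;0 0 0 0 1;0 0 0 0 1",
)

```text
clock: 17.27
tcp_pos: [0.5352, -0.1398, 0.1695]
ee_rot: [0.771, 0.637, -0.002, -0.002]
ft_force: [-18.7, 4.0, 10.7]
grip_width: 0.173
```

carry_out(
  targets="-0.2 -0.15 0 0 1;-0.2 -0.15 0 0 1;0 0 0 0 1;0 0 0 0 1",
)

```text
clock: 17.77
tcp_pos: [0.5345, -0.1399, 0.1697]
ee_rot: [0.77, 0.638, 0.002, -0.001]
ft_force: [4.6, 9.1, -3.5]
grip_width: 0.154
```

carry_out(
  targets="0 0 0 -0.05 1;0 0 0 -0.1 1;0 0 0 -0.1 1;0 0 0 -0.1 1;0 0 0 -0.1 1",
)

```text
clock: 18.4
tcp_pos: [0.532, -0.1403, 0.1696]
ee_rot: [0.607, 0.795, -0.0, -0.003]
ft_force: [-9.0, 8.5, 6.2]
grip_width: 0.152
```

carry_out(
  targets="0 0 0 -0.1 1;0 0 0 -0.1 1;0 0 0 -0.1 1;0 0 0 -0.1 1;0 0 0 0 1;0 0 0 0 1",
)

```text
clock: 19.15
tcp_pos: [0.5301, -0.1417, 0.1695]
ee_rot: [0.439, 0.898, -0.001, -0.004]
ft_force: [-17.6, 6.7, 11.1]
grip_width: 0.151
```

```bash
cat > e.py <<'E'
from h import *
np.set_printoptions(precision=4,suppress=True)
s=robot.get_state(); m=rot(s["ee_rot"]); print(s["tcp_pos"],"tool y yaw",np.degrees(np.arctan2(m[1,1],m[0,1])),s["clock"],s["moment"],s["grip_width"])
out=[];ws=[]
for k in range(3):
  for n in("scene","top"):
    p=robot.camera(n); W=cloud(p); 
    if k==0: out.append(p["color"])
    for nm,lo,hi,r in(("mirror",.07,.145,.055),("handle",.172,.2,.03)):
        M=(np.hypot(W[...,0]-.536,W[...,1]+.145)<r)&(W[...,2]>lo)&(W[...,2]<hi); w=W[M]
        if len(w)>20:
            e,v=np.linalg.eigh(np.cov(w[:,:2].T)); print(n,nm,len(w),w.mean(0),"normal yaw",np.degrees(np.arctan2(v[1,0],v[0,0])),2*np.sqrt(e))
a=cv2.resize(out[0][130:290,200:360],(400,400),interpolation=2); b=cv2.resize(out[1][190:310,280:400],(400,400),interpolation=2)
cv2.imwrite("pics/m%d.png"%int(s["clock"]*100),np.hstack([a,b])[:,:,::-1])
E
python3 e.py; ls pics|grep m
```

```text
[ 0.5301 -0.1417  0.1695] tool y yaw 37.872227215608156 19.15 [ 1.2427  4.0135 -0.0901] 0.15108765553075032
scene mirror 673 [ 0.5383 -0.1483  0.1061] normal yaw -142.54503871426664 [0.0035 0.043 ]
scene handle 83 [ 0.551  -0.1568  0.1859] normal yaw -158.57193435009373 [0.0046 0.0108]
scene mirror 672 [ 0.5381 -0.1482  0.1062] normal yaw -142.66696175397877 [0.0036 0.043 ]
scene handle 84 [ 0.5512 -0.1571  0.1859] normal yaw -157.4492104886409 [0.005  0.0108]
scene mirror 662 [ 0.5382 -0.1481  0.1064] normal yaw -142.42421336898119 [0.0033 0.0433]
scene handle 85 [ 0.5509 -0.157   0.1866] normal yaw -159.51314759324404 [0.0047 0.0109]
m1914.png
```

```bash
cat > f.py <<'E'
from h import *
np.set_printoptions(precision=4,suppress=True)
P=robot.camera("scene"); W=cloud(P)
for lo,hi in((.009,.015),(.006,.018)):
    d=W-[.536,-.145,0]; u=np.array([np.cos(-.2),np.sin(-.2)]); along=d[...,:2]@u; ac=d[...,:2]@[-u[1],u[0]]
    M=(abs(ac)<.05)&(along>-.06)&(along<.26)&(W[...,2]>lo)&(W[...,2]<hi); w=W[M][:,:2].astype(np.float32)
    c,sz,a=cv2.minAreaRect(w*1000); e,v=np.linalg.eigh(np.cov(w.T)); print(len(w),c,sz,a,np.degrees(np.arctan2(v[1,1],v[0,1])))
for nm,r,lo,hi in (("head",.035,.13,.16),("torso",.035,.09,.122),("foot",.035,.079,.088)):
    w=W[(np.hypot(W[...,0]-.544,W[...,1]-.088)<r)&(W[...,2]>lo)&(W[...,2]<hi)]; print(nm,len(w),w.min(0),w.max(0))
st=robot.get_state(); print(st["clock"],st["grip_width"],st["ft_force"],np.abs(st["qvel"]).max())
E
python3 f.py
```

```text
2682 (622.7276000976562, -161.5142059326172) (80.8432388305664, 296.5194091796875) 78.9568099975586 169.2665166052727
3138 (622.8596801757812, -162.01031494140625) (81.7503662109375, 296.97076416015625) 78.97081756591797 169.2792352302309
head 175 [0.5336 0.0757 0.1302] [0.5641 0.1104 0.1528]
torso 261 [0.5327 0.066  0.0902] [0.5694 0.1164 0.122 ]
foot 70 [0.5453 0.0677 0.0791] [0.5712 0.1148 0.088 ]
19.5 0.15289339659181772 [-17.4816   7.3042  11.964 ] 0.0018622889766917712
```

View pics/m1914.png

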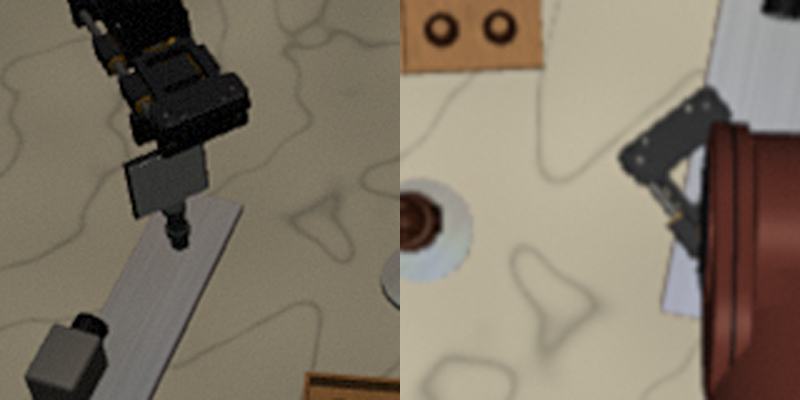

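```bash
python3 -c "
from rig import robot
print(robot.finish_job())"
```

```text
the job is handed in; nothing more can be done
None
```

The chocolate bear is on the pedestal and released, the gripper is holding the mirror at the viewing angle, and the job is handed in. `finish_job` reports no verdict, so these are my own last checks:

- **Bear:** it stands upright and untouched, about 2–4 mm from the pedestal's centre, with its back to the mirror. It had not moved in the last picture.
- **Mirror angle:** the face was measured at yaw 37.5° and the tool at 37.9°. With the stand at about -11.0°, the line of sight passes roughly 6 mm sideways of the seal; the limit is 30 mm.
- **Hold:** the arm was still, with joint speeds below 0.002 rad/s, and the grip was set to 30 N.
- **Bystanders:** I did not re-measure the ball, knife or tray at the end. The arm's route kept well clear of them.

Three checks disagreed or stayed incomplete:

- **Off-centre grip:** the tool sits about 6 mm off the mirror axis, which left a steady side force of about 20 N on the wrist. I left it because the limit is 120 N.
- **Handle width:** the fingers read about 13 mm across the 12 mm tab.
- **Bear position from the networks:** their single-shot positions for the placed bear differed by up to about 10 mm. I relied on the depth-cloud extents instead.

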